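Run the cordless blender: charging pack off, cup pressed down and held

ROBOT

A 6-joint arm with a two-finger parallel gripper is mounted at the origin on the work surface. World frame = base frame: x ahead of the robot, y to its left, z up, the work surface at z = 0. Lengths are in mm, angles in rad, forces in N, time in s.
With the tool pointing down it reaches from about 275 to 750 mm from the base axis. Payload 10.2 kg.
Tool frame: the origin (TCP) lies between the finger pads; the fingertips stand 19 mm ahead of it and the grasp point (between the pads) is the TCP; z points along the fingers, y is the line along which they close (so a half turn about z gives the same grasp; the last joint's range is limited). The gripper opens to 85 mm and grips with 20 to 120 N. Pads are 22 mm wide; open, the fingers measure 114 mm over their backs; the gripper's body (76 mm by 85 mm) begins 54 mm behind the grasp point. The pads swing forward as they close: fully open they stand 13 mm farther back than shut.
Start: joints at [-1.51, 0.313, 1.498, -0, 1.331, -0.223], TCP at [146.99, -504.009, 250.294] pointing down, gripper open.
Joint ranges: [-2.94, 2.94], [-0.97, 2.17], [0.19, 2.56], [-1.23, 4.37], [0.02, 3.11], [-2.88, 2.88]. Speed limits (rad/s): [2.39, 2.39, 3.01, 3.14, 3.14, 3.14].

INTERFACE

Orientations are given as a unit quaternion [w, x, y, z].
In Python, from rig import sense, capture, finish_job gives the robot as it stands. The module is installed in compiled form; this text tells all that it offers.
- The arm moves only by the tool move_arm, never from a script. Its argument "moves" is a list of rows, each an object with "turn": the turn, a rotation vector about the tool's x, y, z in rad, a list of three; "translation": the shift along the tool's x, y, z in mm, a list of three; "hand": the opening, from 0 (shut) to 1 (fully open). In form: [{"turn": [wx, wy, wz], "translation": [x, y, z], "hand": hand}, ...]. A call has 1 to 10 rows; each row shifts and turns the commanded pose from where the row before left it, along the tool's axes as they then stand; what a row does not reach is not made up. A row lasts 1/12 s, in which the tool goes at most 41.7 mm and 7.16 degrees, less where a joint would pass 70% of its speed; a pose out of reach is approached as far as the arm can. A call with a gripper value outside its range is refused whole. The fingers move at their own pace and stop on an object; "grip_force" is the grip in N (left out, the last holds). Time passes only in rows, so rows that do not move let the fingers close. It gives the time, the measured TCP pose, the force, the opening and the grip force at its end, in the units of the state.
- sense(): the state, without advancing time (a new reading comes with each control period).
- capture(name): name is "scene" or "top"; returns a dict with "image" (400x640x3 uint8, blue, green, red), "z_map" (400x640 float32, mm along the optical axis (not along the pixel's ray), 0 where there is no reading), "vertical_fov" (degrees; the focal length in pixels is half the picture's height over the tangent of half this angle, whatever the lens; pixels are square), "cx", "cy" (the principal point, pixels), "R" (3x3) and "t" (3): a world point X has camera coordinates R X + t. Camera axes: x right, y down, z forward; pixel columns grow to the right and rows downward; lengths in mm; the calibration is good to about 2 mm. A picture is of the moment at which its call begins.
- finish_job(): hands the job in; it is judged then, once.
The state is a dict: "time_s": time; "joints": joint angles; "dq": joint speeds; "tau": joint torques, N m; "eef_pos": TCP position; "ee_rot": TCP orientation; "force": force on the tool from outside, world axes, zero at the start; "wrist_torque": the same for the moment, N m; "grip_width": opening from 0.0 (shut) to 1.0 (fully open); "grip_force": force on a finger pad.
Only numpy, scipy, OpenCV 4.12 (cv2) and the standard library are available. Lean on these libraries where they do the work, as an engineer would, in place of code of your own. Each camera call takes 0.05 s, during which the arm holds its last target. There are 200 camera calls.

TASK

The cordless blender on the party table will not run while its charging pack is plugged in: grip the blue pack and pull it straight out of the base's port, then lay it flat on the table about 10 cm or more from the blender and let go. Then take the light-blue blending cup (not the red one), set it collar-down into the orange sprung ring on top of the base, press it straight down until the ring is at the bottom of its travel, and finish like that, still holding the cup pressed down. Do not drop anything or disturb the other things on the table.

Things in the scene. Friction and masses are not known exactly. Their poses are not given: they have to be found in the camera images.
- blender: White round motor base of a personal blender, 100 mm diameter, 80 mm high, held immovably to the table by suction feet. Origin: centre of its underside, z up. In its top is a round socket 78 mm in diameter, rim at z = 80 mm, holding the orange sprung ring. On its -y side, 28 mm high, the charging-port boss stands out to y = -60 mm; the port's mouth is in that face.
- port (a point): Mouth of the charging port in the base's boss: 60 mm from the base's axis along its -y, 11 mm above the table. The plug comes out straight along the base's -y. A sprung detent holds it: it gives way to a steady pull of about 8 to 12 N within the first 7 mm; the plug is free of the port after 19 mm. Axes as the base's.
- seat_ring (a joint): Travel of the orange sprung ring in the blender's socket, in m: 0 = up (at rest, ring top 70 mm above the table), 0.010 = bottom of its travel (ring top at 60 mm). It resists with 6 N at the top rising to 14 N at the bottom (it carries the cup's weight without moving) and springs back up when let go.
- ring_top (a point): Centre of the upper face of the orange ring (outer diameter 74 mm, hole 52 mm), on the blender's axis. It moves down with the ring. The cup's collar rests on this face; the socket's rim is 10 mm above it at rest.
- pack: Blue charging pack with a white top panel: rounded bar 92 mm long (y), 36 wide (x), 26 high (z), 130 g, lying flat on the table. Origin: centre of the bar's underside, z up. A metal plug 18 mm wide sticks out 20 mm from its +y end into the blender's port; there the origin is 107 mm from the blender's axis, +y pointing to it. Grip across the width from above, on the half away from the blender.
- cup_blue: Light-blue clear blending cup, to be used: closed, upside down on its black blade collar, 250 to 450 g. Origin: centre of its underside, z up; round about z. Collar 72 mm across, z 0 to 28 mm (lower edge chamfered to 66); body above it tapering from 66 mm across to 61 at z 126; flat top at 135. Grip the body from above at about z 100. The collar has 3 mm play all round in the blender's socket.
- cup_red: Another blending cup, same shape and size as the light-blue one but tinted red; leave it. It may stand on either side of the light-blue one. Origin: centre of its underside.
- tub_green: Small green treat tub with a white lid, 74 mm diameter, 51 mm high; leave it. Origin: centre of its underside.
- tub_yellow: Small yellow treat tub with a white lid, 74 mm diameter, 51 mm high; leave it. Origin: centre of its underside.
- favour_box: Cream favour box with red ribbon, 85 x 85 x 80 mm; leave it. Origin: centre of its underside.
- travel_lid: Black drinking lid with a light-blue flap, 68 mm diameter, 28 mm high; leave it. Origin: centre of its underside.
- paper_cups: Stack of upturned paper cups, 80 mm diameter, 98 mm high; leave it. Origin: centre of its underside.
Things that resemble listed ones, but are neither listed nor needed, are in the scene too. Several things have the shape of the pack; the one meant has the colours described above. What is shaped like the cup_blue but green is not meant.

How it is judged (in metres and radians):
On the way, in this order (a step that is already met when the one before it is completed fails the run):
1. the charging pack is out of the port, lying flat on the table clear of the blender and let go (horizontal distance between pack and blender above 0.155 m and height (world z) of pack below 0.032 m and (angle between pack's own z axis and vertical below 0.15 rad or angle between pack's own z axis and vertical above 2.99 rad) and contact force between the fingers and pack below 0.1 N and linear speed of pack below 0.03 m/s), for 0.2 s.
2. the light-blue cup stands in the sprung ring and is pressed to the bottom of its travel (value of joint seat_ring above 0.008 m and horizontal distance between cup_blue and ring_top below 0.005 m and z of cup_blue in the frame of ring_top below 0.003 m and angle between cup_blue's own z axis and vertical below 0.1 rad and contact force between any of the fingers, the arm and cup_blue above 2 N), for 0.3 s.
At the end, for the whole second after the job is handed in: The robot still presses on the light-blue cup: upright (6 degrees), centred (5 mm) and sitting on the ring, the ring at least 8 of its 10 mm down; the pack lies flat on the table, let go, its centre over 155 mm from the blender's axis (all of step 2 and horizontal distance between pack and blender above 0.155 m and height (world z) of pack below 0.032 m and (angle between pack's own z axis and vertical below 0.15 rad or angle between pack's own z axis and vertical above 2.99 rad) and contact force between the fingers and pack below 0.1 N); the arm keeps its last pose, push and grip.
It fails at once if the ring is pressed in while the charging pack is still plugged in (horizontal distance between pack and blender below 0.12 m and value of joint seat_ring above 0.005 m).
It fails at once if the charging pack is let go more than 5 cm above the table (height (world z) of pack above 0.05 m and contact force between the fingers and pack below 0.01 N).
It fails at once if the light-blue cup is let go well above the ring (its underside over 12 cm above the table) (height (world z) of cup_blue above 0.12 m and contact force between the fingers and cup_blue below 0.01 N).
It fails at once if the light-blue cup is tipped over (angle between cup_blue's own z axis and vertical above 0.8 rad).
It fails at once if a thing that was to be left alone is pushed more than 3 cm or tipped over (distance of any of cup_red, tub_green, tub_yellow, favour_box, travel_lid, paper_cups from where it was at the start of the episode above 0.03 m or angle between any of cup_red, tub_green, tub_yellow, favour_box, travel_lid, paper_cups's own z axis and vertical above 0.5 rad).
It also fails if it takes over 53 s, if anything falls off the work surface, if the arm or the gripper's body presses on something with over 40 N, if the wrist force passes 120 N, or if a joint passes its speed limit or range.

## Working session

There is one attempt and no reset: what is moved stays moved. The work goes in short steps, Python scripts to look and compute and a tool call to move; the robot and the scene stay as the last step left them, time stands still between calls to the robot, and variables do not carry over. Pictures are saved under pics/ and viewed, at most 10 in all, crops included, and the job is handed in when it is done.

Besides the shell and the picture viewer there is one more tool, called after ">>>" by a JSON object that holds its "fn" and its "kwargs". move_arm: Moves the arm, as the interface text tells. Its arguments: {"type":"object","properties":{"moves":{"type":"array","items":{"type":"object","properties":{"turn":{"type":"array","items":{"type":"number"}},"translation":{"type":"array","items":{"type":"number"}},"hand":{"type":"number"}}}},"grip_force":{"type":"number"}},"required":["moves"]}

```bash
mkdir -p pics; cat > h.py <<'E'
import numpy as np, cv2
from rig import sense, capture, finish_job
def cloud(c):
    h,w=c["z_map"].shape; f=h/2/np.tan(np.radians(c["vertical_fov"])/2)
    u,v=np.meshgrid(np.arange(w),np.arange(h)); z=c["z_map"]
    P=np.stack([(u-c["cx"])/f*z,(v-c["cy"])/f*z,z],-1)
    W=(P-np.array(c["t"]))@np.array(c["R"]); W[z<=0]=np.nan
    return W
E
python3 - <<'E'
from h import *
for n in("scene","top"):
    c=capture(n); cv2.imwrite(f"pics/{n}.png",c["image"]); W=cloud(c); np.savez(f"{n}.npz",W=W,im=c["image"])
    print(n,c["vertical_fov"],-np.array(c["R"]).T@np.array(c["t"]),np.array(c["R"])[2])
print(sense())
E
```

```text
scene 45.814364263668196 [1125.19246372   68.50590766 1068.82498806] [-0.50898053 -0.12511408 -0.85163682]
top 53.76448794391879 [ 409.50348675  -42.42305206 1054.3426806 ] [ 0.14560674 -0.01315907 -0.98925503]
{'time_s': 0.1, 'joints': array([-1.51037376e+00,  3.13360905e-01,  1.49835295e+00, -2.47986295e-05,
        1.33098615e+00, -2.23389869e-01]), 'dq': array([-0.00012951, -0.00256556, -0.00252849,  0.00034706,  0.00057261,
       -0.00067235]), 'tau': array([ 3.39660452e-03, -4.12893212e+01, -2.60142696e+01, -8.60296973e-05,
        3.02743909e-03, -1.36008060e-05]), 'eef_pos': array([ 146.98436444, -503.79102459,  249.81232046]), 'ee_rot': array([-5.52815443e-04,  9.89947629e-01,  1.41433326e-01,  3.30624382e-05]), 'force': array([ 0.36535735, -0.29539021, -0.57476699]), 'wrist_torque': array([-0.03160405,  0.00432465, -0.01010179]), 'grip_force': 0.0, 'grip_width': 0.9979122733941165}
```

View pics/top.png

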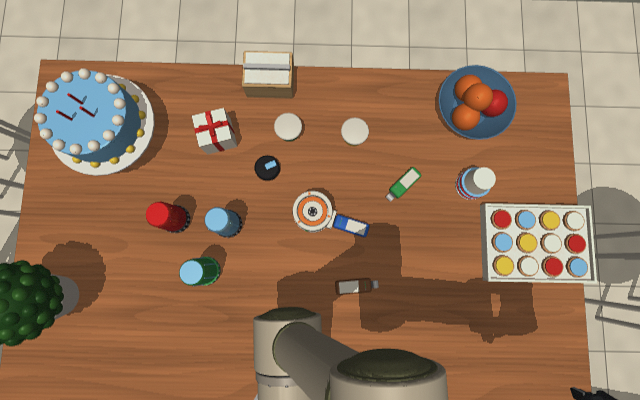

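View pics/scene.png

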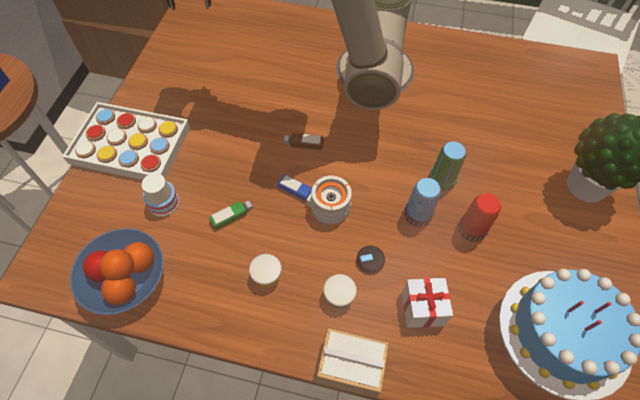

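The top view shows the blender at (312,211) with the blue pack at (350,225), blue cup at (223,221), red cup at (166,216), green look-alike at (199,271) and dark and green decoy packs at (356,286) and (404,183). The scene view agrees: the blue pack is at (295,188) and the blue cup at (423,200).

```bash
cat > m.py <<'E'
from h import *
from scipy.optimize import least_squares
def circ(p,r=None):
    g=np.r_[np.median(p,0),r or 40]
    f=lambda q:np.hypot(*(p-q[:2]).T)-(r or q[2])
    return least_squares(f,g,loss="soft_l1",f_scale=1.).x
box={"top":dict(b=(285,185,340,240),p=(325,205,380,245),c=(198,200,246,245)),
     "scene":dict(b=(300,170,360,230),p=(272,170,316,205),c=(402,170,446,228))}
for n in box:
    d=np.load(n+".npz");W=d["W"];im=d["im"]
    def sub(k):
        a,b,c,e=box[n][k];return W[b:e,a:c].reshape(-1,3),im[b:e,a:c].reshape(-1,3)
    P,_=sub("b");m=P[(P[:,2]>74)&(P[:,2]<90)]
    # min enclosing circle of rim top
    (x,y),r=cv2.minEnclosingCircle(m[:,:2].astype(np.float32)); B=np.array([x,y])
    print(n,"blender",B,r,np.median(m[:,2]),len(m), "mean",m.mean(0))
    P,C=sub("p");m=P[(P[:,2]>20)&(P[:,2]<32)]; m=m[np.hypot(*(m[:,:2]-B).T)>62]
    rc=cv2.minAreaRect(m[:,:2].astype(np.float32));v=np.array(rc[0])-B
    print("pack",rc,np.median(m[:,2]),"d",np.hypot(*v),"ang of B->pack",np.degrees(np.arctan2(v[1],v[0])))
    P,_=sub("c");t=P[(P[:,2]>129)&(P[:,2]<142)]
    print("cup top",cv2.minEnclosingCircle(t[:,:2].astype(np.float32)),t.mean(0),len(t))
    s=P[(P[:,2]>40)&(P[:,2]<120)]
    # taper 66 at 28 -> 61 at 126
    R=33-(s[:,2]-28)*2.5/98
    print("cup side",least_squares(lambda q:np.hypot(*(s[:,:2]-q).T)-R,t.mean(0)[:2],loss="soft_l1").x,len(s))
    T=W[(abs(W[...,2])<15)];print("table z",np.median(T[:,2]))
E
python3 m.py
```

```text
top blender [526.54205322 -27.64074326] 49.83836364746094 80.25307814124521 499 mean [526.34470216 -27.59025991  80.16265277]
pack ((495.8526916503906, -128.66525268554688), (94.02970886230469, 43.813175201416016), 73.69373321533203) 26.543087868949947 d 105.58308775211871 ang of B->pack -106.89780306031498
cup top ((493.9217224121094, 193.89158630371094), 29.916961669921875) [493.54331728 192.76826566 135.21871443] 484
cup side [494.33353026 194.44754421] 211
table z 0.5502910586115202
scene blender [524.79431152 -27.75049973] 50.94710922241211 79.86082456988458 504 mean [527.97580107 -28.10536546  79.76653696]
pack ((495.5044250488281, -128.81680297851562), (97.540283203125, 39.13791275024414), 69.19796752929688) 26.50668222113758 d 105.22497376078552 ang of B->pack -106.1620441857797
cup top ((493.05059814453125, 192.40301513671875), 30.43766212463379) [495.78297948 192.71596241 135.29020629] 419
cup side [491.21425258 193.42783692] 637
table z 0.8478890811087911
```

>>> {"fn": "move_arm", "kwargs": {"moves": [{"turn": [0, 0, -0.111], "translation": [0, 0, 0], "hand": 1}, {"turn": [0, 0, -0.111], "translation": [0, 0, 0], "hand": 1}, {"turn": [0, 0, -0.111], "translation": [0, 0, 0], "hand": 1}, {"turn": [0, 0, -0.111], "translation": [0, 0, 0], "hand": 1}, {"turn": [0, 0, -0.111], "translation": [0, 0, 0], "hand": 1}, {"turn": [0, 0, -0.111], "translation": [0, 0, 0], "hand": 1}, {"turn": [0, 0, -0.111], "translation": [0, 0, 0], "hand": 1}, {"turn": [0, 0, -0.111], "translation": [0, 0, 0], "hand": 1}, {"turn": [0, 0, -0.111], "translation": [0, 0, 0], "hand": 1}]}}

```text
time_s: 0.85
eef_pos: [147.0, -503.8, 249.9]
ee_rot: [-0.0, 0.8, 0.601, 0.0]
force: [-0.4, 0.2, -0.4]
grip_width: 1.001
grip_force: 0.0
```

>>> {"fn": "move_arm", "kwargs": {"moves": [{"turn": [0, 0, 0], "translation": [31, 16, 0], "hand": 1}, {"turn": [0, 0, 0], "translation": [31, 16, 0], "hand": 1}, {"turn": [0, 0, 0], "translation": [31, 16, 0], "hand": 1}, {"turn": [0, 0, 0], "translation": [31, 16, 0], "hand": 1}, {"turn": [0, 0, 0], "translation": [31, 16, 0], "hand": 1}, {"turn": [0, 0, 0], "translation": [31, 16, 0], "hand": 1}, {"turn": [0, 0, 0], "translation": [31, 16, 0], "hand": 1}, {"turn": [0, 0, 0], "translation": [31, 16, 0], "hand": 1}, {"turn": [0, 0, 0], "translation": [31, 16, 0], "hand": 1}, {"turn": [0, 0, 0], "translation": [31, 16, 0], "hand": 1}]}}

```text
time_s: 1.68
eef_pos: [389.3, -250.7, 250.2]
ee_rot: [-0.0, 0.801, 0.598, -0.0]
force: [-0.1, -0.3, -0.2]
grip_width: 0.998
grip_force: 0.0
```

>>> {"fn": "move_arm", "kwargs": {"moves": [{"turn": [0, 0, 0], "translation": [31, 16, 25], "hand": 0.75}, {"turn": [0, 0, 0], "translation": [31, 16, 25], "hand": 0.75}, {"turn": [0, 0, 0], "translation": [31, 16, 25], "hand": 0.75}, {"turn": [0, 0, 0], "translation": [30, 16, 25], "hand": 0.75}, {"turn": [0, 0, 0], "translation": [0, 0, 20], "hand": 0.75}, {"turn": [0, 0, 0], "translation": [0, 0, 0], "hand": 0.75}, {"turn": [0, 0, 0], "translation": [0, 0, 0], "hand": 0.75}]}}

```text
time_s: 2.27
eef_pos: [482.0, -154.9, 132.5]
ee_rot: [-0.001, 0.801, 0.598, -0.0]
force: [-0.2, -0.2, 0.7]
grip_width: 0.747
grip_force: 0.0
```

```bash
cat > d.py <<'E'
from h import *
from scipy.spatial.transform import Rotation as Ro
import sys
def show(tgt=None):
    s=sense(); R=Ro.from_quat(s["ee_rot"],scalar_first=True).as_matrix()
    print("t",s["time_s"],"p",s["eef_pos"].round(1),"yaw x",np.degrees(np.arctan2(R[1,0],R[0,0])).round(2),"z",R[:,2].round(4),"F",s["force"].round(1),"gw",round(s["grip_width"],3),"gf",round(s["grip_force"],1),"j6",s["joints"][5].round(2))
    if tgt is not None: print("tool shift",(R.T@(np.array(tgt)-s["eef_pos"])).round(1))
if __name__=="__main__": show([float(a) for a in sys.argv[1:4]] if len(sys.argv)>3 else None)
E
python3 d.py 490.2 -149.5 22
python3 - <<'E'
from h import *
for n,bx in(("top",dict(r=(140,190,195,240),g=(170,248,230,295),b=(198,200,246,245))),):
    c=capture(n);cv2.imwrite("pics/a.png",c["image"]);W=cloud(c)
    for k,(a,b,e,f) in bx.items():
        P=W[b:f,a:e].reshape(-1,3);t=P[(P[:,2]>129)&(P[:,2]<142)];print(k,cv2.minEnclosingCircle(t[:,:2].astype(np.float32)),len(t))
E
```

```text
t 2.2667 p [ 482.  -154.9  132.5] yaw x 73.52 z [-1.8e-03  9.0e-04 -1.0e+00] F [-0.2 -0.2  0.7] gw 0.747 gf 0.0 j6 -0.25
tool shift [  7.5   6.6 110.5]
r ((503.79150390625, 330.5310974121094), 29.856199264526367) 484
g ((371.53973388671875, 244.37533569335938), 29.437665939331055) 510
b ((494.19049072265625, 193.22666931152344), 29.52132797241211) 481
```

>>> {"fn": "move_arm", "kwargs": {"moves": [{"turn": [0, 0, 0], "translation": [4, 3.5, 0], "hand": 0.75}, {"turn": [0, 0, 0], "translation": [3.5, 3, 30], "hand": 0.75}, {"turn": [0, 0, 0], "translation": [0, 0, 30], "hand": 0.75}, {"turn": [0, 0, 0], "translation": [0, 0, 20], "hand": 0.75}, {"turn": [0, 0, 0], "translation": [0, 0, 15], "hand": 0.75}, {"turn": [0, 0, 0], "translation": [0, 0, 10], "hand": 0.75}, {"turn": [0, 0, 0], "translation": [0, 0, 5], "hand": 0.75}, {"turn": [0, 0, 0], "translation": [0, 0, 0], "hand": 0.75}, {"turn": [0, 0, 0], "translation": [0, 0, 0], "hand": 0.75}]}}

```text
time_s: 3.07
eef_pos: [491.2, -150.1, 23.8]
ee_rot: [0.001, 0.801, 0.598, 0.0]
force: [0.3, 0.3, 0.0]
grip_width: 0.752
grip_force: 0.0
```

>>> {"fn": "move_arm", "kwargs": {"moves": [{"turn": [0, 0, 0], "translation": [0, 0, 0], "hand": 0}, {"turn": [0, 0, 0], "translation": [0, 0, 0], "hand": 0}, {"turn": [0, 0, 0], "translation": [0, 0, 0], "hand": 0}, {"turn": [0, 0, 0], "translation": [0, 0, 0], "hand": 0}, {"turn": [0, 0, 0], "translation": [0, 0, 0], "hand": 0}, {"turn": [0, 0, 0], "translation": [0, 0, 0], "hand": 0}], "grip_force": 50}}

```text
time_s: 3.57
eef_pos: [491.3, -149.9, 23.8]
ee_rot: [0.001, 0.801, 0.598, 0.0]
force: [-0.1, 0.8, 7.1]
grip_width: 0.404
grip_force: 50.9
```

```bash
python3 d.py 490.2 -149.5 22
```

```text
t 3.5667 p [ 491.3 -149.9   23.8] yaw x 73.51 z [ 0.0016 -0.001  -1.    ] F [-0.1  0.8  7.1] gw 0.404 gf 50.9 j6 -0.24
tool shift [ 0.1 -1.1  1.8]
```

>>> {"fn": "move_arm", "kwargs": {"moves": [{"turn": [0, 0, 0], "translation": [-1, 0, 0], "hand": 0}, {"turn": [0, 0, 0], "translation": [-1, 0, 0], "hand": 0}, {"turn": [0, 0, 0], "translation": [-1, 0, 0], "hand": 0}, {"turn": [0, 0, 0], "translation": [-1, 0, 0], "hand": 0}, {"turn": [0, 0, 0], "translation": [-1, 0, 0], "hand": 0}, {"turn": [0, 0, 0], "translation": [-2, 0, 0], "hand": 0}, {"turn": [0, 0, 0], "translation": [-2, 0, 0], "hand": 0}, {"turn": [0, 0, 0], "translation": [-2, 0, 0], "hand": 0}, {"turn": [0, 0, 0], "translation": [-2, 0, 0], "hand": 0}, {"turn": [0, 0, 0], "translation": [-2, 0, 0], "hand": 0}]}}

```text
time_s: 4.4
eef_pos: [487.2, -163.6, 23.8]
ee_rot: [0.001, 0.801, 0.598, 0.001]
force: [1.8, 4.3, 6.9]
grip_width: 0.409
grip_force: 50.9
```

```bash
python3 d.py 473 -200 24
```

```text
t 4.4 p [ 487.2 -163.6   23.8] yaw x 73.51 z [ 1.9e-03  1.0e-04 -1.0e+00] F [1.8 4.3 6.9] gw 0.409 gf 50.9 j6 -0.27
tool shift [-39.   -3.2  -0.2]
```

>>> {"fn": "move_arm", "kwargs": {"moves": [{"turn": [0, 0, 0], "translation": [-3, 0, 0], "hand": 0}, {"turn": [0, 0, 0], "translation": [-4, 0, 0], "hand": 0}, {"turn": [0, 0, 0], "translation": [-6, 0, 0], "hand": 0}, {"turn": [0, 0, 0], "translation": [-10, 0, 0], "hand": 0}, {"turn": [0, 0, 0], "translation": [-12, 0, 0], "hand": 0}, {"turn": [0, 0, 0], "translation": [-12, 0, 0], "hand": 0}, {"turn": [0, 0, 0], "translation": [-10, 0, 0], "hand": 0}, {"turn": [0, 0, 0], "translation": [-6, 0, 0], "hand": 0}, {"turn": [0, 0, 0], "translation": [0, 0, 0], "hand": 0}, {"turn": [0, 0, 0], "translation": [0, 0, 0], "hand": 0}]}}

```text
time_s: 5.23
eef_pos: [469.0, -225.6, 23.8]
ee_rot: [0.001, 0.801, 0.598, 0.0]
force: [-1.7, -2.8, 4.6]
grip_width: 0.409
grip_force: 50.7
```

```bash
python3 d.py; python3 - <<'E'
from h import *
c=capture("scene");cv2.imwrite("pics/b.png",cv2.resize(c["image"][100:300,180:500],(800,500)))
E
```

```text
t 5.2333 p [ 469.  -225.6   23.8] yaw x 73.48 z [ 0.0016 -0.0021 -1.    ] F [-1.7 -2.8  4.6] gw 0.409 gf 50.7 j6 -0.38
```

View pics/b.png

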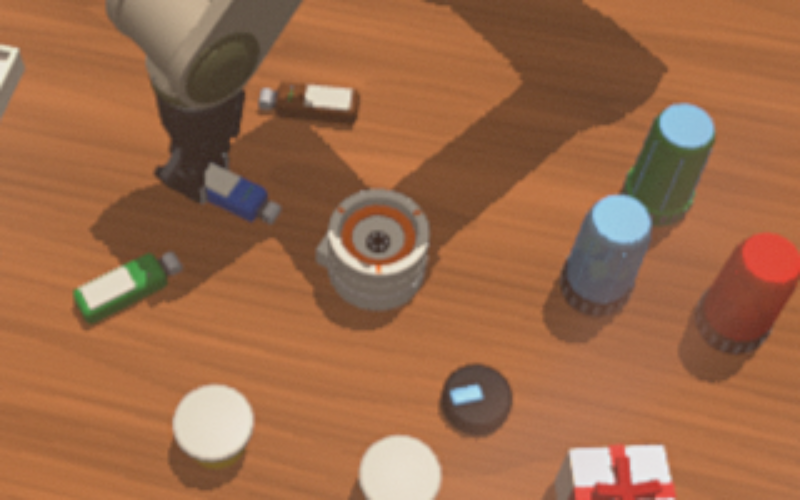

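The pack is out, flat, with its plug clear of the port at crop pixel (270,212). I release it and rise.

>>> {"fn": "move_arm", "kwargs": {"moves": [{"turn": [0, 0, 0], "translation": [0, 0, 0], "hand": 0.75}, {"turn": [0, 0, 0], "translation": [0, 0, 0], "hand": 0.75}, {"turn": [0, 0, 0], "translation": [0, 0, 0], "hand": 0.75}, {"turn": [0, 0, 0], "translation": [0, 0, 0], "hand": 0.75}, {"turn": [0, 0, 0], "translation": [0, 0, -10], "hand": 0.75}, {"turn": [0, 0, 0], "translation": [0, 0, -25], "hand": 0.75}, {"turn": [0, 0, 0], "translation": [0, 0, -35], "hand": 1}, {"turn": [0, 0, 0], "translation": [0, 0, -40], "hand": 1}, {"turn": [0, 0, 0], "translation": [0, 0, -40], "hand": 1}, {"turn": [0, 0, 0], "translation": [0, 0, -40], "hand": 1}]}}

```text
time_s: 6.12
eef_pos: [468.1, -224.0, 215.6]
ee_rot: [0.0, 0.801, 0.598, 0.0]
force: [0.3, -0.7, -0.6]
grip_width: 1.001
grip_force: 0.0
```

```bash
python3 d.py 494 193.3 220; python3 - <<'E'
from h import *
c=capture("scene");W=cloud(c);P=W[165:195,255:300].reshape(-1,3);m=P[(P[:,2]>21)&(P[:,2]<32)];rc=cv2.minAreaRect(m[:,:2].astype(np.float32))
print(rc,np.hypot(*(np.array(rc[0])-[526.3,-27.7])))
cv2.imwrite("pics/c.png",cv2.resize(c["image"][100:300,180:500],(800,500)))
E
```

```text
t 6.1167 p [ 468.1 -224.   215.6] yaw x 73.51 z [ 3.e-04 -2.e-04 -1.e+00] F [ 0.3 -0.7 -0.6] gw 1.001 gf 0.0 j6 -0.38
tool shift [407.5 -93.7  -4.5]
((476.8771057128906, -196.8119659423828), (109.27896881103516, 35.92015075683594), 76.32161712646484) 176.18592311706527
```

View pics/c.png

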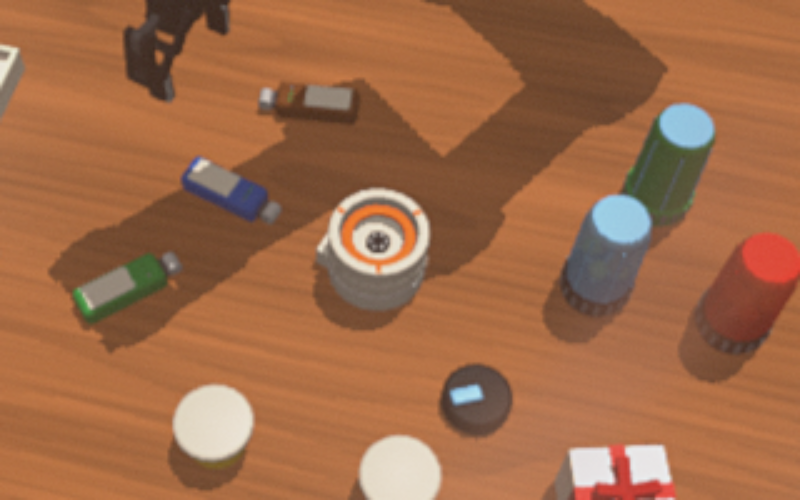

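The pack lies flat, about 185 mm from the axis and let go (crop (230,190)). On to the light-blue cup.

>>> {"fn": "move_arm", "kwargs": {"moves": [{"turn": [0, 0, 0], "translation": [20, -4, -4], "hand": 1}, {"turn": [0, 0, 0], "translation": [37, -8, 0], "hand": 1}, {"turn": [0, 0, 0], "translation": [37, -8, 0], "hand": 1}, {"turn": [0, 0, 0], "translation": [37, -9, 0], "hand": 1}, {"turn": [0, 0, 0], "translation": [37, -9, 0], "hand": 1}, {"turn": [0, 0, 0], "translation": [37, -9, 0], "hand": 1}, {"turn": [0, 0, 0], "translation": [37, -9, 0], "hand": 1}, {"turn": [0, 0, 0], "translation": [37, -9, 0], "hand": 1}, {"turn": [0, 0, 0], "translation": [37, -9, 0], "hand": 1}, {"turn": [0, 0, 0], "translation": [37, -9, 0], "hand": 1}]}}

```text
time_s: 7.0
eef_pos: [488.8, 139.6, 217.4]
ee_rot: [0.0, 0.801, 0.598, 0.0]
force: [0.6, -1.5, -0.7]
grip_width: 0.996
grip_force: 0.0
```

>>> {"fn": "move_arm", "kwargs": {"moves": [{"turn": [0, 0, 0], "translation": [33, -7, 0], "hand": 1}, {"turn": [0, 0, 0], "translation": [20, -4, 0], "hand": 1}, {"turn": [0, 0, 0], "translation": [0, 0, 0], "hand": 1}, {"turn": [0, 0, 0], "translation": [0, 0, 0], "hand": 1}, {"turn": [0, 0, 0], "translation": [0, 0, 0], "hand": 1}]}}

```text
time_s: 7.42
eef_pos: [493.6, 191.0, 216.9]
ee_rot: [0.0, 0.801, 0.598, -0.0]
force: [1.0, -0.8, 0.5]
grip_width: 0.999
grip_force: 0.0
```

```bash
python3 d.py 494 193.3 100
```

```text
t 7.4167 p [493.6 191.  216.9] yaw x 73.49 z [-1.e-04 -2.e-04 -1.e+00] F [ 1.  -0.8  0.5] gw 0.999 gf 0.0 j6 0.44
tool shift [  2.3  -0.3 116.9]
```

>>> {"fn": "move_arm", "kwargs": {"moves": [{"turn": [0, 0, 0], "translation": [2.2, 0, 10], "hand": 1}, {"turn": [0, 0, 0], "translation": [0, 0, 20], "hand": 1}, {"turn": [0, 0, 0], "translation": [0, 0, 20], "hand": 1}, {"turn": [0, 0, 0], "translation": [0, 0, 20], "hand": 1}, {"turn": [0, 0, 0], "translation": [0, 0, 20], "hand": 1}, {"turn": [0, 0, 0], "translation": [0, 0, 17], "hand": 1}, {"turn": [0, 0, 0], "translation": [0, 0, 10], "hand": 1}, {"turn": [0, 0, 0], "translation": [0, 0, 0], "hand": 1}, {"turn": [0, 0, 0], "translation": [0, 0, 0], "hand": 1}]}}

```text
time_s: 8.17
eef_pos: [494.5, 193.2, 99.9]
ee_rot: [-0.0, 0.801, 0.598, -0.0]
force: [1.2, 0.2, -0.1]
grip_width: 1.001
grip_force: 0.0
```

>>> {"fn": "move_arm", "kwargs": {"moves": [{"turn": [0, 0, 0], "translation": [0, 0, 0], "hand": 0.8}, {"turn": [0, 0, 0], "translation": [0, 0, 0], "hand": 0.7}, {"turn": [0, 0, 0], "translation": [0, 0, 0], "hand": 0.5}, {"turn": [0, 0, 0], "translation": [0, 0, 0], "hand": 0.3}, {"turn": [0, 0, 0], "translation": [0, 0, 0], "hand": 0.3}, {"turn": [0, 0, 0], "translation": [0, 0, 0], "hand": 0.3}, {"turn": [0, 0, 0], "translation": [0, 0, 0], "hand": 0.3}], "grip_force": 60}}

```text
time_s: 8.75
eef_pos: [494.8, 193.8, 101.3]
ee_rot: [0.001, 0.801, 0.598, 0.001]
force: [-2.0, -0.4, 7.1]
grip_width: 0.706
grip_force: 65.9
```

>>> {"fn": "move_arm", "kwargs": {"moves": [{"turn": [0, 0, 0], "translation": [0, 0, -3], "hand": 0.3}, {"turn": [0, 0, 0], "translation": [0, 0, -7], "hand": 0.3}, {"turn": [0, 0, 0], "translation": [0, 0, -15], "hand": 0.3}, {"turn": [0, 0, 0], "translation": [0, 0, -20], "hand": 0.3}, {"turn": [0, 0, 0], "translation": [0, 0, -20], "hand": 0.3}, {"turn": [0, 0, 0], "translation": [0, 0, -20], "hand": 0.3}, {"turn": [0, 0, 0], "translation": [0, 0, -15], "hand": 0.3}, {"turn": [0, 0, 0], "translation": [0, 0, -5], "hand": 0.3}, {"turn": [0, 0, 0], "translation": [0, 0, 0], "hand": 0.3}]}}

```text
time_s: 9.5
eef_pos: [494.6, 193.7, 206.0]
ee_rot: [0.0, 0.801, 0.598, 0.001]
force: [0.1, -0.5, -4.5]
grip_width: 0.709
grip_force: 66.2
```

```bash
python3 d.py 526.3 -27.7 200; python3 - <<'E'
from h import *
c=capture("scene");cv2.imwrite("pics/d.png",cv2.resize(c["image"][80:280,270:590],(800,500)))
E
```

```text
t 9.5 p [494.6 193.7 206. ] yaw x 73.5 z [ 2.1e-03  4.0e-04 -1.0e+00] F [ 0.1 -0.5 -4.5] gw 0.709 gf 66.2 j6 0.44
tool shift [-203.3   93.2    5.9]
```

View pics/d.png

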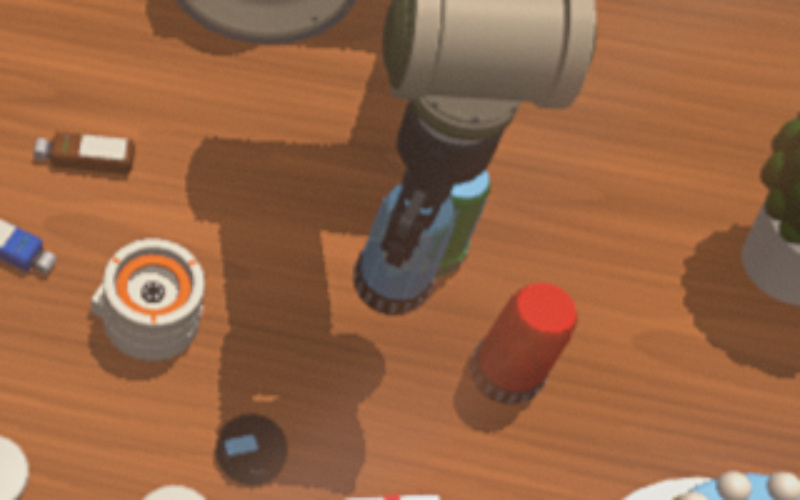

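The cup is held upright about 105 mm up (crop (405,245)), and the red cup is untouched. I carry it over the blender.

>>> {"fn": "move_arm", "kwargs": {"moves": [{"turn": [0, 0, 0], "translation": [-8, 4, 0], "hand": 0.3}, {"turn": [0, 0, 0], "translation": [-18, 8, 0], "hand": 0.3}, {"turn": [0, 0, 0], "translation": [-26, 12, 0], "hand": 0.3}, {"turn": [0, 0, 0], "translation": [-26, 12, 0], "hand": 0.3}, {"turn": [0, 0, 0], "translation": [-26, 12, 0], "hand": 0.3}, {"turn": [0, 0, 0], "translation": [-26, 12, 0], "hand": 0.3}, {"turn": [0, 0, 0], "translation": [-26, 12, 0], "hand": 0.3}, {"turn": [0, 0, 0], "translation": [-24, 11, 0], "hand": 0.3}, {"turn": [0, 0, 0], "translation": [-15, 7, 0], "hand": 0.3}, {"turn": [0, 0, 0], "translation": [-8, 3, 0], "hand": 0.3}]}}

```text
time_s: 10.38
eef_pos: [525.6, -29.9, 203.6]
ee_rot: [-0.001, 0.802, 0.597, -0.001]
force: [-0.5, 0.0, -4.2]
grip_width: 0.706
grip_force: 66.0
```

>>> {"fn": "move_arm", "kwargs": {"moves": [{"turn": [0, 0, 0], "translation": [0, 0, 0], "hand": 0.3}, {"turn": [0, 0, 0], "translation": [0, 0, 0], "hand": 0.3}, {"turn": [0, 0, 0], "translation": [0, 0, 0], "hand": 0.3}]}}

```text
time_s: 10.63
eef_pos: [525.6, -26.5, 204.5]
ee_rot: [-0.0, 0.801, 0.599, -0.0]
force: [-0.3, -0.3, -4.4]
grip_width: 0.706
grip_force: 66.0
```

```bash
python3 d.py 526.3 -27.7 180; python3 - <<'E'
from h import *
from scipy.optimize import least_squares
for n in ("scene","top"):
    c=capture(n);W=cloud(c);P=W.reshape(-1,3);C=c["image"].reshape(-1,3)
    if n=="scene": cv2.imwrite("pics/e.png",cv2.resize(c["image"][60:260,170:490],(800,500)))
    near=np.hypot(P[:,0]-526.3,P[:,1]+27.7)<45
    col=P[near&(P[:,2]>108)&(P[:,2]<128)]
    for nm,s,r in(("collar",col,36.),("body",P[near&(P[:,2]>140)&(P[:,2]<175)],None)):
        if len(s)<20: print(n,nm,len(s));continue
        R=r or 33-(s[:,2]-105-28)*2.5/98
        q=least_squares(lambda q:np.hypot(*(s[:,:2]-q).T)-R,[526.3,-27.7],loss="soft_l1")
        print(n,nm,q.x,len(s),np.abs(q.fun).mean(),"zmin")
    print(n,"lowest cup z",np.percentile(P[near&(P[:,2]>90)][:,2],[0,1,3]))
    b=P[(np.hypot(P[:,0]-526.3,P[:,1]+27.7)<60)&(P[:,2]>35)&(P[:,2]<75)&(np.hypot(P[:,0]-526.3,P[:,1]+27.7)>43)]
    q=least_squares(lambda q:np.hypot(*(b[:,:2]-q).T)-50,[526.3,-27.7],loss="soft_l1");print(n,"base side",q.x,len(b))
E
```

```text
t 10.6333 p [525.6 -26.5 204.5] yaw x 73.55 z [-7.e-04  5.e-04 -1.e+00] F [-0.3 -0.3 -4.4] gw 0.706 gf 66.0 j6 0.01
tool shift [-1.   1.1 24.5]
scene collar [522.85463089 -26.73036075] 108 0.767774280107375 zmin
scene body [522.75471457 -26.98748313] 231 0.7311388568209495 zmin
scene lowest cup z [104.50168737 118.11174904 129.53326361]
scene base side [523.89123239 -28.81544063] 313
top collar 9
top body [525.45273942 -25.52871512] 21 0.313434162379292 zmin
top lowest cup z [114.29766812 132.40872135 210.35673282]
top base side [526.62347324 -27.57410552] 6
```

View pics/e.png

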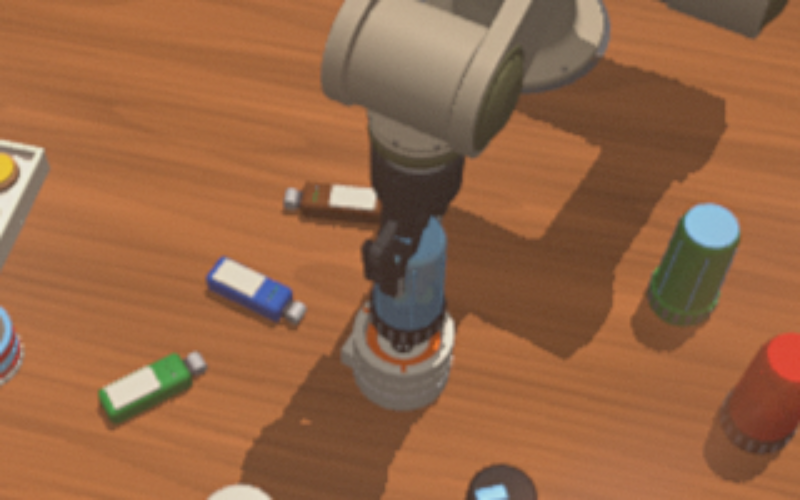

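The cup hangs over the base (crop (408,280)). Both cameras put it about (-1.1, +2.0) mm off the axis, so I correct that and descend to just above the rim.

>>> {"fn": "move_arm", "kwargs": {"moves": [{"turn": [0, 0, 0], "translation": [-1.6, 1.6, 0], "hand": 0.3}, {"turn": [0, 0, 0], "translation": [0, 0, 5], "hand": 0.3}, {"turn": [0, 0, 0], "translation": [0, 0, 6], "hand": 0.3}, {"turn": [0, 0, 0], "translation": [0, 0, 5], "hand": 0.3}, {"turn": [0, 0, 0], "translation": [0, 0, 0], "hand": 0.3}, {"turn": [0, 0, 0], "translation": [0, 0, 0], "hand": 0.3}, {"turn": [0, 0, 0], "translation": [0, 0, 0], "hand": 0.3}]}}

```text
time_s: 11.32
eef_pos: [527.0, -29.4, 188.9]
ee_rot: [0.0, 0.801, 0.598, 0.0]
force: [0.3, -0.3, -5.0]
grip_width: 0.708
grip_force: 66.0
```

```bash
python3 d.py 526.7 -28.5 162; python3 - <<'E'
from h import *
from scipy.optimize import least_squares
for n in ("scene","top"):
    c=capture(n);P=cloud(c).reshape(-1,3)
    d=np.hypot(P[:,0]-526.3,P[:,1]+27.7)
    s=P[(d<45)&(P[:,2]>125)&(P[:,2]<160)]
    R=33-(s[:,2]-88-28)*2.5/98
    print(n,"body",least_squares(lambda q:np.hypot(*(s[:,:2]-q).T)-R,[526.3,-27.7],loss="soft_l1").x,len(s))
E
```

```text
t 11.3167 p [527.  -29.4 188.9] yaw x 73.5 z [ 1.e-04  0.e+00 -1.e+00] F [ 0.3 -0.3 -5. ] gw 0.708 gf 66.0 j6 0.01
tool shift [ 0.8 -0.6 26.9]
scene body [524.22369798 -29.85383078] 229
top body [527.03026496 -28.63875886] 19
```

>>> {"fn": "move_arm", "kwargs": {"moves": [{"turn": [0, 0, 0], "translation": [0.9, -0.6, 0], "hand": 0.3}, {"turn": [0, 0, 0], "translation": [0, 0, 3], "hand": 0.3}, {"turn": [0, 0, 0], "translation": [0, 0, 3], "hand": 0.3}, {"turn": [0, 0, 0], "translation": [0, 0, 3], "hand": 0.3}, {"turn": [0, 0, 0], "translation": [0, 0, 3], "hand": 0.3}, {"turn": [0, 0, 0], "translation": [0, 0, 2], "hand": 0.3}, {"turn": [0, 0, 0], "translation": [0, 0, 0], "hand": 0.3}, {"turn": [0, 0, 0], "translation": [0, 0, 0], "hand": 0.3}]}}

```text
time_s: 12.08
eef_pos: [526.6, -28.4, 174.7]
ee_rot: [-0.0, 0.801, 0.598, -0.0]
force: [-0.2, -0.8, -4.0]
grip_width: 0.706
grip_force: 66.1
```

```bash
python3 d.py 526.7 -28.5 162
```

```text
t 12.0833 p [526.6 -28.4 174.7] yaw x 73.5 z [-2.e-04  1.e-04 -1.e+00] F [-0.2 -0.8 -4. ] gw 0.706 gf 66.1 j6 0.01
tool shift [-0.1  0.1 12.7]
```

>>> {"fn": "move_arm", "kwargs": {"moves": [{"turn": [0, 0, 0], "translation": [0, 0, 2], "hand": 0.3}, {"turn": [0, 0, 0], "translation": [0, 0, 2], "hand": 0.3}, {"turn": [0, 0, 0], "translation": [0, 0, 2], "hand": 0.3}, {"turn": [0, 0, 0], "translation": [0, 0, 2], "hand": 0.3}, {"turn": [0, 0, 0], "translation": [0, 0, 2], "hand": 0.3}, {"turn": [0, 0, 0], "translation": [0, 0, 0], "hand": 0.3}, {"turn": [0, 0, 0], "translation": [0, 0, 0], "hand": 0.3}]}}

```text
time_s: 12.67
eef_pos: [526.8, -28.4, 165.4]
ee_rot: [0.0, 0.801, 0.598, 0.0]
force: [-2.6, 0.1, 6.6]
grip_width: 0.707
grip_force: 67.2
```

>>> {"fn": "move_arm", "kwargs": {"moves": [{"turn": [0, 0, 0], "translation": [0, 0, 1.5], "hand": 0.3}, {"turn": [0, 0, 0], "translation": [0, 0, 1.5], "hand": 0.3}, {"turn": [0, 0, 0], "translation": [0, 0, 0], "hand": 0.3}, {"turn": [0, 0, 0], "translation": [0, 0, 0], "hand": 0.3}]}}

```text
time_s: 13.0
eef_pos: [526.8, -28.4, 162.7]
ee_rot: [0.0, 0.801, 0.598, 0.0]
force: [-3.4, 1.2, 9.0]
grip_width: 0.71
grip_force: 67.4
```

```bash
python3 d.py 526.7 -28.5 160
```

```text
t 13.0 p [526.8 -28.4 162.7] yaw x 73.51 z [ 1.e-03 -3.e-04 -1.e+00] F [-3.4  1.2  9. ] gw 0.71 gf 67.4 j6 0.01
tool shift [-0.2 -0.1  2.7]
```

>>> {"fn": "move_arm", "kwargs": {"moves": [{"turn": [0, 0, 0], "translation": [0, 0, 1], "hand": 0.3}, {"turn": [0, 0, 0], "translation": [0, 0, 1], "hand": 0.3}, {"turn": [0, 0, 0], "translation": [0, 0, 0], "hand": 0.3}, {"turn": [0, 0, 0], "translation": [0, 0, 0], "hand": 0.3}]}}

```text
time_s: 13.33
eef_pos: [526.9, -28.4, 161.2]
ee_rot: [0.001, 0.801, 0.598, 0.0]
force: [-5.0, 1.4, 13.4]
grip_width: 0.71
grip_force: 68.0
```

```bash
python3 d.py 526.7 -28.5 160
```

```text
t 13.3333 p [526.9 -28.4 161.2] yaw x 73.5 z [ 1.4e-03 -4.0e-04 -1.0e+00] F [-5.   1.4 13.4] gw 0.71 gf 68.0 j6 0.01
tool shift [-0.2 -0.1  1.2]
```

>>> {"fn": "move_arm", "kwargs": {"moves": [{"turn": [0, 0, 0], "translation": [0, 0, 1], "hand": 0.3}, {"turn": [0, 0, 0], "translation": [0, 0, 0], "hand": 0.3}, {"turn": [0, 0, 0], "translation": [0, 0, 0], "hand": 0.3}, {"turn": [0, 0, 0], "translation": [0, 0, 0], "hand": 0.3}, {"turn": [0, 0, 0], "translation": [0, 0, 0], "hand": 0.3}, {"turn": [0, 0, 0], "translation": [0, 0, 0], "hand": 0.3}]}}

```text
time_s: 13.83
eef_pos: [526.9, -28.3, 161.2]
ee_rot: [0.001, 0.801, 0.598, 0.001]
force: [-6.6, 1.1, 20.7]
grip_width: 0.707
grip_force: 69.1
```

```bash
python3 d.py 526.7 -28.5 160; python3 - <<'E'
from h import *
from scipy.optimize import least_squares
for n in ("scene","top"):
    c=capture(n);P=cloud(c).reshape(-1,3)
    if n=="scene": cv2.imwrite("pics/f.png",cv2.resize(c["image"][60:260,170:490],(800,500)))
    d=np.hypot(P[:,0]-526.3,P[:,1]+27.7)
    s=P[(d<45)&(P[:,2]>92)&(P[:,2]<130)]
    R=33-(s[:,2]-88)*2.5/98
    print(n,"body",least_squares(lambda q:np.hypot(*(s[:,:2]-q).T)-R,[526.3,-27.7],loss="soft_l1").x,len(s))
    t=P[(d<30)&(P[:,2]>180)&(P[:,2]<210)]; print("top z",np.percentile(t[:,2],[5,25,50]) if len(t) else 0,len(t))
E
```

```text
t 13.8333 p [526.9 -28.3 161.2] yaw x 73.51 z [ 1.9e-03 -6.0e-04 -1.0e+00] F [-6.6  1.1 20.7] gw 0.707 gf 69.1 j6 0.01
tool shift [-0.2 -0.2  1.2]
scene body [523.98571925 -28.87952196] 223
top z [183.01322663 189.68906777 194.63890976] 204
top body [526.06644677 -26.42201968] 22
top z [183.79951575 184.88262278 186.23650656] 2
```

View pics/f.png

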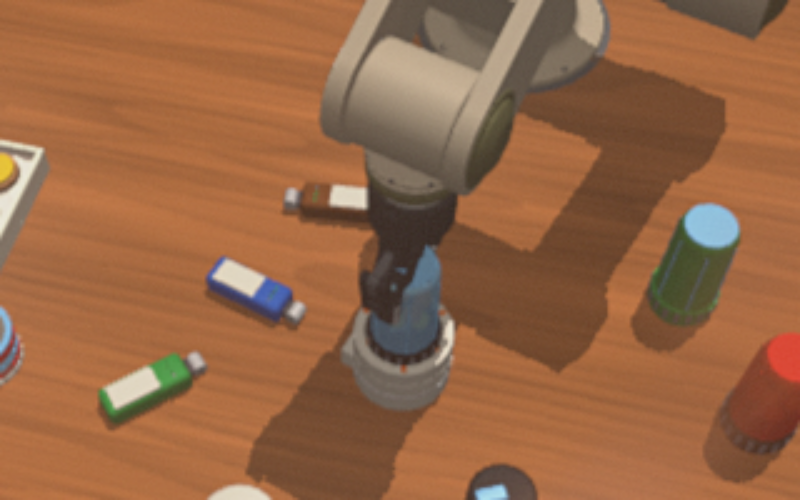

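The picture shows the cup seated deep in the socket (crop (405,320)) and the pack clear at (255,288). The last 1 mm of command raised the force from 13 to 21 N with no travel, so the ring is at its stop. I hand the job in.

```bash
python3 -c "
from h import *
print(finish_job())"; python3 d.py
```

```text
the job is handed in; nothing more can be done
None
the job is handed in; nothing more can be done
```

I handed the job in at about 14 s: the blue pack is unplugged and lying flat about 185 mm from the blender's axis, and the light-blue cup is centred in the ring and still held pressed to its stop at about 21 N; no verdict came back.

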